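# Unscrew the tight cap of a jar in its brace and hold the cap above it

### The arm

A 7-joint arm with a two-finger parallel gripper is mounted at the origin on a cart in front of the work surface, level with it; the furniture and walls round the work are solid. World frame = base frame: x ahead of the robot, y to its left, z up, the work surface at z = 0. Lengths are in m, angles in rad, forces in N, time in s.
With the tool pointing down it reaches from about 0.375 to 0.925 m from the base axis. Payload 3.1 kg.
Tool frame: the origin (TCP) lies between the finger pads; the fingertips stand 19 mm ahead of it and the grasp point (between the pads) is the TCP; z points along the fingers, y is the line along which they close (so a half turn about z gives the same grasp; the last joint's range is limited). The gripper opens to 85 mm and grips with 20 to 120 N. Pads are 22 mm wide; open, the fingers measure 114 mm over their backs; the gripper's body (76 mm by 85 mm) begins 54 mm behind the grasp point. The pads swing forward as they close: fully open they stand 13 mm farther back than shut.
Start: joints at [1.211, 0.383, 0.044, 1.598, -0.018, 1.161, -0.05], TCP at [0.168, -0.628, 0.25] pointing down, gripper open.
Joint ranges: [-2.61, 2.61], [-0.41, 2.15], [-1.48, 1.57], [0, 2.5], [-1.57, 4.71], [0.05, 1.97], [-2.85, 2.85]. Speed limits (rad/s): [2.79, 2.79, 3.14, 3.14, 3.14, 3.14, 3.14].

### API

Orientations are given as a unit quaternion [x, y, z, w].
In Python, from bench import move_ptp, movel, move_j, move_gripper, pause, inverse_kinematics, read_camera, camera_params, MotionError, sign_off, look_for, tip_of, read_time_s, read_qpos, read_joint_vel, read_effort, read_eef_pos, read_tcp_rot, read_ft_force, read_ft_torque, read_finger_gap, read_grasp_force gives the robot as it stands. Calls block until the motion is done:
- move_ptp(position, orientation): joint-space move of the TCP to a pose.
- movel(position, orientation=None, speed=0.15): straight line of the TCP; orientation=None keeps the orientation; speed is the mean speed in m/s.
- move_j(angles): joint-space move.
- move_gripper(opening, effort=None): finger opening in m; effort is the grip in N (None keeps the last); returns when the fingers have stopped.
- pause(seconds).
- inverse_kinematics(position, orientation): joint angles nearest the present ones, or None.
- read_camera(name): name is "scene" or "top"; returns the picture (480x640x3 uint8, red, green, blue); there is no depth.
- camera_params(name): a dict with "K" (3x3 intrinsics, pixels), "camera_from_world" (4x4, takes a point from world to camera coordinates). Camera axes: x right, y down, z forward; pixel columns grow to the right and rows downward; lengths in m; the calibration is good to about 2 mm. A picture is of the moment at which its call begins. camera_params takes no time and is no camera call.
A pose or a line that the arm cannot do raises MotionError and nothing moves.
- sign_off(): hands the job in; it is judged then, once.
Trained networks look in the newest picture that a camera, given by its name, has taken for a name from the list of things; names that differ only in an ending like _2 or _b are one class to them, and where a whole thing is asked for, a point or a joint stands for the part that bears it (a point fixed in the world has none). Each returns a list of dicts, best first, with "confidence" (0 to 1); they miss things now and then, are a little off and sometimes report something else, mostly with a low value. They report only what shows in the picture. A call takes as long as a camera call. They do not tell look-alikes from the thing itself.
- look_for(camera, name): "at" ([column, row] in pixels, amid what is visible of it).
- tip_of(camera, name): "at" ([column, row] in pixels: a listed point, or the origin of a listed thing).
Readings, each from a call of its own:
- read_time_s(): time.
- read_qpos(): joint angles.
- read_joint_vel(): joint speeds.
- read_effort(): joint torques, N m.
- read_eef_pos(): TCP position.
- read_tcp_rot(): TCP orientation.
- read_ft_force(): force on the tool from outside, world axes, zero at the start.
- read_ft_torque(): the same for the moment, N m.
- read_finger_gap(): finger opening in m.
- read_grasp_force(): force on a finger pad.
Only numpy, scipy, OpenCV 4.12 (cv2) and the standard library are available. Lean on these libraries where they do the work, as an engineer would, in place of code of your own. Each camera call takes 0.05 s, during which the arm holds its last target. There are 200 camera calls.

### The job

Set the square closed jar down into the square pocket of the wooden brace block, fully home, so that the block keeps it from turning. Then unscrew its tight metal cap (about a sixth of a turn anticlockwise seen from above), stop turning once it comes free, lift it straight off and finish holding it level in the gripper, centred about 2 cm above the mouth of the jar, which stays in the pocket. Leave the mug, the cork-lidded jar and the shaker where they stand.

Things in the scene. Friction and masses are not known exactly. Their poses are not given: they have to be found in the camera images.
- brace: Fixed wooden block, 116 x 116 mm, 32 mm high, on a rubber foot, a screw head in each corner. A square pocket, 64 x 64 mm with a 4 mm chamfer at its mouth, opens upward at its middle, sides parallel to the block's x and y; its floor is 10 mm above the worktop. Origin: centre of the underside; z up. It does not move; yaw up to 0.4 rad.
- jar: White stoneware jar, 0.3 to 0.55 kg, standing loose and closed on the worktop. Square body 60 x 60 mm, 68 mm high, shoulder up to 73 mm, then a round neck. Origin: centre of the underside; x and y parallel to the sides, z up. Any of its four quarter-turn positions fits the pocket (2 mm clearance on each side). Not braced, it turns along with the cap.
- jar_mouth (a point): Centre of the jar's mouth rim, 95 mm above its underside, hidden under the cap. The neck is 40 mm across with three lugs; the mouth is closed by a rubber seal disc with two tabs that stand up to 6 mm above the rim.
- cap: Round ribbed aluminium cap on the jar, 59 mm across (20-sided skirt), 29 mm tall, 60 g. Origin: centre of the skirt's lower edge, z up. Closed, it lies on the jar's axis, 76 mm above the jar's underside. Lugs inside it hook under the jar's: the closed jar can be carried by the cap (about 1 mm of play). Lifted 20 mm, its edge clears the mouth rim; 25 mm clears the tabs too.
- cap_top (a point): Centre of the cap's top face, 29 mm above its lower edge. The cap opens by 60 degrees anticlockwise from above (+z); anywhere from 45 to 75 degrees it can be lifted straight off. It does not rise while it turns; turned further than about 80 degrees it hooks under the next lugs.
- thread (a joint): Turn of the seal disc in the jar's mouth, driven by the cap: 0 rad tight (start), grows as the cap is unscrewed, about 0.95 rad when the cap is in the middle of its free range (0.7 to 1.2 rad). It needs about 0.35 N m to turn and stays where it is left. It lags the cap by about 0.1 rad (backlash).
- mug: Bystander: grey-brown mug, 89 mm wide, 91 mm high, behind the work. Origin: centre of the underside. To be left alone.
- cork_jar: Bystander: round glass jar with a cork lid, 75 mm across, 110 mm high, behind the work. Origin: centre of the underside. To be left alone.
- shaker: Bystander: small shaker, 44 mm across, 90 mm high, behind the work. Origin: centre of the underside. To be left alone.
Things that resemble listed ones, but are neither listed nor needed, are in the scene too. What is shaped like the cap but green or pink is not meant. There is more than one size of the brace; the job needs the smaller.

How it is judged:
On the way, in this order (a step that is already met when the one before it is completed fails the run):
1. the closed jar is seated in the pocket of the brace, its cap still tight (z of jar in the frame of brace below 0.0135 m and horizontal distance between jar and brace below 0.006 m and angle between jar's own z axis and vertical below 0.06 rad and z of cap in the frame of jar below 0.08 m and value of joint thread below 0.25 rad), for 0.2 s.
2. the cap has been unscrewed until free, not yet lifted, with the jar seated in the brace (z of jar in the frame of brace below 0.0135 m and horizontal distance between jar and brace below 0.006 m and angle between jar's own z axis and vertical below 0.06 rad and z of cap in the frame of jar below 0.08 m and value of joint thread above 0.55 rad), for 0.1 s.
At the end, for the whole second after the job is handed in: Jar upright in the pocket (6 mm of its middle, 3.5 mm of its floor), untouched; disc turned 0.55 to 1.45 rad; cap gripped by the fingers, still, level within 0.15 rad, within 15 mm of the jar axis, its edge 7 to 45 mm above the mouth rim, not touching the jar (z of jar in the frame of brace below 0.0135 m and horizontal distance between jar and brace below 0.006 m and angle between jar's own z axis and vertical below 0.06 rad and z of cap in the frame of jar between 0.102 and 0.14 m and horizontal distance between cap and jar below 0.015 m and angle between cap's own z axis and vertical below 0.15 rad and linear speed of cap below 0.02 m/s and value of joint thread between 0.55 and 1.45 rad and contact force between the fingers and cap above 1 N and contact force between each of cap, the fingers and jar below 0.2 N); the arm keeps its last pose, push and grip.
It fails at once if the jar is tipped (angle between jar's own z axis and vertical above 0.5 rad).
It fails at once if the mug is disturbed (moved more than 3 cm or tipped) (distance of mug from where it was at the start of the episode above 0.03 m or angle between mug's own z axis and vertical above 0.4 rad).
It fails at once if the cork-lidded jar is disturbed (moved more than 3 cm or tipped) (distance of cork_jar from where it was at the start of the episode above 0.03 m or angle between cork_jar's own z axis and vertical above 0.4 rad).
It fails at once if the shaker is disturbed (moved more than 3 cm or tipped) (distance of shaker from where it was at the start of the episode above 0.03 m or angle between shaker's own z axis and vertical above 0.4 rad).
It also fails if it takes over 51 s, if anything falls off the work surface, if the arm or the gripper's body presses on something with over 40 N, if the wrist force passes 120 N, or if a joint passes its speed limit or range.

## Working session

There is one attempt and no reset: what is moved stays moved. The work goes in short steps, each a Python script; the robot and the scene stay as the last script left them, time stands still between calls to the robot, and variables do not carry over. Pictures are saved under pics/ and viewed, at most 10 in all, crops included, and the job is handed in when it is done.

```bash
mkdir -p pics
cat > h.py <<'E'
import numpy as np, cv2
from bench import *
def snap(c,f=None):
    im=read_camera(c)
    if f: cv2.imwrite('pics/'+f,im[:,:,::-1])
    return im
def ray(c,px):
    p=camera_params(c);K=np.array(p['K']);T=np.array(p['camera_from_world']);R,t=T[:3,:3],T[:3,3]
    d=R.T@np.linalg.inv(K)@np.array([px[0],px[1],1.]);return -R.T@t,d
def at_z(c,px,z):
    o,d=ray(c,px);return o+d*(z-o[2])/d[2]
def proj(c,P):
    p=camera_params(c);T=np.array(p['camera_from_world']);q=(T[:3,:3]@np.atleast_2d(P).T).T+T[:3,3]
    q=q@np.array(p['K']).T;return q[:,:2]/q[:,2:]
E
python3 - <<'E'
from h import *
Z=dict(jar=0,brace=0,cap=.076,cap_top=.105,mug=0,cork_jar=0,shaker=0)
for c in('scene','top'):
    snap(c,c+'1.png'); print(c,ray(c,(320,240)))
    for n,z in Z.items():
        for r in tip_of(c,n): print(c,n,np.round(r['at']),round(r['confidence'],2),at_z(c,r['at'],z).round(3))
print(read_time_s(),read_tcp_rot(),read_qpos())
E
```

```text
scene (array([0.25255199, 1.20682451, 0.67048415]), array([ 0.3408144 , -0.76364501, -0.54850105]))
scene jar [400. 236.] 0.87 [0.503 0.185 0.   ]
scene jar [403. 209.] 0.26 [0.53  0.063 0.   ]
scene brace [315. 375.] 0.73 [0.513 0.654 0.   ]
scene brace [370. 289.] 0.62 [0.503 0.401 0.   ]
scene cap [355. 243.] 0.69 [0.552 0.363 0.076]
scene cap [358. 224.] 0.63 [0.57  0.291 0.076]
scene cap [400. 208.] 0.6 [0.506 0.191 0.076]
scene cap_top [361. 215.] 0.81 [0.563 0.298 0.105]
scene cap_top [404. 193.] 0.71 [0.506 0.172 0.105]
scene cap_top [402. 203.] 0.32 [0.497 0.216 0.105]
scene mug [302. 224.] 0.76 [0.74  0.223 0.   ]
scene cork_jar [288. 247.] 0.96 [0.724 0.328 0.   ]
scene shaker [291. 270.] 0.86 [0.68  0.407 0.   ]
scene shaker [403. 208.] 0.19 [0.531 0.058 0.   ]
top (array([0.53077403, 0.39397191, 1.0371146 ]), array([ 0.09535233,  0.03806852, -0.99473806]))
top jar [440. 299.] 0.92 [0.503 0.189 0.   ]
top brace [217. 302.] 0.79 [0.506 0.652 0.   ]
top brace [334. 300.] 0.58 [0.505 0.406 0.   ]
top cap [443. 244.] 0.91 [0.609 0.195 0.076]
top cap [449. 300.] 0.75 [0.503 0.187 0.076]
top cap [399. 256.] 0.62 [0.588 0.279 0.076]
top cap_top [447. 241.] 0.92 [0.613 0.192 0.105]
top cap_top [398. 254.] 0.73 [0.591 0.285 0.105]
top cap_top [451. 300.] 0.59 [0.502 0.19  0.105]
top mug [420. 190.] 0.91 [0.731 0.223 0.   ]
top cork_jar [367. 194.] 0.68 [0.724 0.333 0.   ]
top shaker [328. 214.] 0.87 [0.684 0.415 0.   ]
0.8 [9.91438698e-01 1.30572993e-01 2.24608378e-05 1.52939047e-05] [ 1.21118529  0.38285566  0.04387403  1.59789439 -0.0179052   1.16119623
 -0.04988535]
```

View pics/scene1.png

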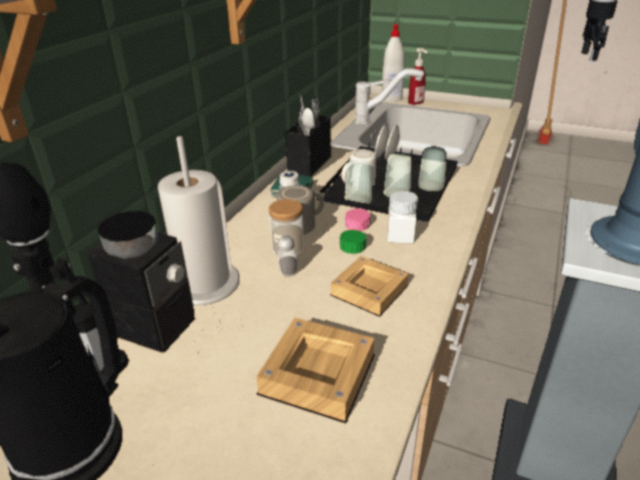

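```bash
python3 -c "
import cv2
i=cv2.imread('pics/top1.png')[170:370,150:510]
cv2.imwrite('pics/top1c.png',cv2.resize(i,(792,440),interpolation=cv2.INTER_CUBIC))"
```

```text
(no output)
```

View pics/top1c.png

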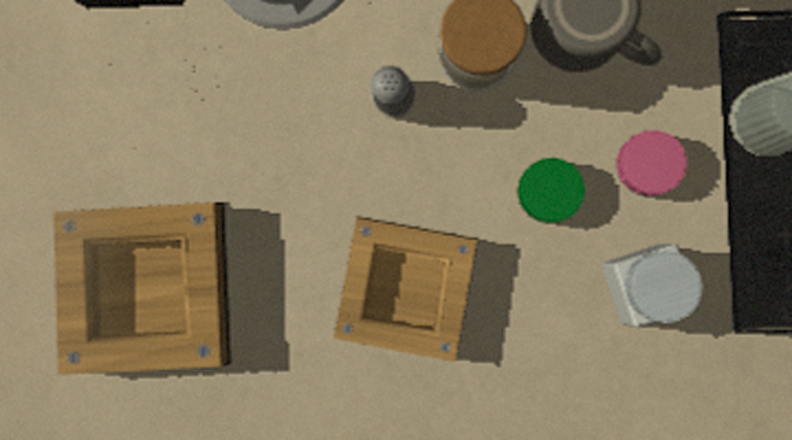

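The top crop shows, in full-image pixels:
- **Brace candidates:** blocks at (217,302), about 155 mm wide, and (334,300), about 116 mm wide. The smaller one at (334,300) is the brace.
- **Cap-like things:** green (399,256), pink (443,244), and the aluminium cap on the white square jar at (450,300). The last one is the target.
- **Bystanders:** shaker, cork jar and mug stand behind.

Next I'll fit the jar and brace silhouettes for precise poses.

```bash
cat > fit.py <<'E'
from h import *
from scipy.optimize import minimize
S=4
def sq(a,z): return np.array([[i*a/2,j*a/2,z] for i,j in((1,1),(1,-1),(-1,-1),(-1,1))])
def circ(d,z): t=np.linspace(0,2*np.pi,40,endpoint=False);return np.c_[d/2*np.cos(t),d/2*np.sin(t),0*t+z]
JAR=[np.r_[sq(.060,0),sq(.060,.068)],np.r_[circ(.059,.076),circ(.059,.105)]]
BR=[np.r_[sq(.116,0.0),sq(.116,.032)]]
def render(c,parts,x,y,yaw,box,z0=0.):
    u0,v0,u1,v1=box;m=np.zeros(((v1-v0)*S,(u1-u0)*S),np.uint8)
    R=np.array([[np.cos(yaw),-np.sin(yaw),0],[np.sin(yaw),np.cos(yaw),0],[0,0,1]])
    for P in parts:
        p=(proj(c,P@R.T+[x,y,z0])+.5-[u0,v0])*S-.5
        cv2.fillConvexPoly(m,cv2.convexHull(np.round(p*16).astype(np.int32)),1,shift=4)
    return m
def fit(masks,parts,x0,z0=0.):
    # masks: {cam:(mask,box)} 
    up={c:cv2.resize(m.astype(np.uint8),None,fx=S,fy=S,interpolation=cv2.INTER_NEAREST) for c,(m,b) in masks.items()}
    def f(p): return sum((render(c,parts,p[0]/100,p[1]/100,p[2]*.2,masks[c][1],z0)!=up[c]).sum()/up[c].sum() for c in masks)
    best=min((minimize(f,[x0[0]*100,x0[1]*100,a/.2],method='Nelder-Mead',options=dict(initial_simplex=np.array([[x0[0]*100,x0[1]*100,a/.2]]*4)+np.array([[0,0,0],[.8,0,0],[0,.8,0],[.3,.3,.8]]))) for a in np.atleast_1d(x0[2])),key=lambda r:r.fun)
    return best.x[0]/100,best.x[1]/100,best.x[2]*.2,best.fun
def biggest(m):
    n,l,s,_=cv2.connectedComponentsWithStats(m.astype(np.uint8));k=1+np.argmax(s[1:,4]);m=(l==k).astype(np.uint8)
    return cv2.morphologyEx(m,cv2.MORPH_CLOSE,np.ones((3,3)))
def fillm(m):
    cs,_=cv2.findContours(m,cv2.RETR_EXTERNAL,cv2.CHAIN_APPROX_NONE);o=np.zeros_like(m);cv2.drawContours(o,cs,-1,1,-1);return o
def jarmask(im,b):
    h=cv2.cvtColor(im[b[1]:b[3],b[0]:b[2]],cv2.COLOR_RGB2HSV);return fillm(biggest((h[...,1]<38)&(h[...,2]>110)))
def brmask(im,b):
    h=cv2.cvtColor(im[b[1]:b[3],b[0]:b[2]],cv2.COLOR_RGB2HSV);return fillm(biggest((h[...,1]>100)&(h[...,0]<25)&(h[...,2]>60)))
def show(name,masks,ims,fits,parts):
    o=[]
    for c,(m,b) in masks.items():
        cr=ims[c][b[1]:b[3],b[0]:b[2],::-1];cr=cv2.resize(cr,None,fx=S,fy=S)
        for mm,col in((cv2.resize(m,None,fx=S,fy=S,interpolation=0),(0,0,255)),(render(c,parts,*fits[:3],b),(255,0,0))):
            cs,_=cv2.findContours(mm,cv2.RETR_EXTERNAL,cv2.CHAIN_APPROX_NONE);cv2.drawContours(cr,cs,-1,col,1)
        o.append(cv2.resize(cr,(390,290)))
    return np.hstack(o)
E
python3 - <<'E'
from fit import *
ims={c:cv2.imread(f'pics/{c}1.png')[:,:,::-1].copy() for c in('scene','top')}
A=[]
for mk,parts,bx,x0 in((jarmask,JAR,dict(scene=(380,182,428,252),top=(415,270,482,330)),(.503,.188,(-.6,-.2,.2,.6))),(brmask,BR,dict(scene=(322,250,418,320),top=(290,258,375,342)),(.505,.404,(-.3,0,.3)))):
    ms={c:(mk(ims[c],b),b) for c,b in bx.items()}
    for c in ms: print(c,fit({c:ms[c]},parts,x0))
    r=fit(ms,parts,x0);print('both',r);A.append(show('',ms,ims,r,parts))
cv2.imwrite('pics/fit.png',np.vstack(A))
# IK options
def q(yaw): return [np.cos(yaw/2),np.sin(yaw/2),0,0]
for xy in((.503,.188),(.505,.404)):
  for yaw in np.arange(-3,3.2,.5): print(xy,yaw,inverse_kinematics([*xy,.2],q(yaw)) )
E
```

```text
scene (np.float64(0.5038264484015782), np.float64(0.18222574156756724), np.float64(0.29193292485807415), np.float64(0.1786854103343465))
top (np.float64(0.5030397868122597), np.float64(0.18719337351937074), np.float64(0.2596924010368379), np.float64(0.06930992736077482))Traceback (most recent call last):
  File "<stdin>", line 7, in <module>
  File "fit.py", line 19, in fit
    best=min((minimize(f,[x0[0]*100,x0[1]*100,a/.2],method='Nelder-Mead',options=dict(initial_simplex=np.array([[x0[0]*100,x0[1]*100,a/.2]]*4)+np.array([[0,0,0],[.8,0,0],[0,.8,0],[.3,.3,.8]]))) for a in np.atleast_1d(x0[2])),key=lambda r:r.fun)
  File "fit.py", line 19, in <genexpr>
    best=min((minimize(f,[x0[0]*100,x0[1]*100,a/.2],method='Nelder-Mead',options=dict(initial_simplex=np.array([[x0[0]*100,x0[1]*100,a/.2]]*4)+np.array([[0,0,0],[.8,0,0],[0,.8,0],[.3,.3,.8]]))) for a in np.atleast_1d(x0[2])),key=lambda r:r.fun)
              ~~~~~~~~^^^^^^^^^^^^^^^^^^^^^^^^^^^^^^^^^^^^^^^^^^^^^^^^^^^^^^^^^^^^^^^^^^^^^^^^^^^^^^^^^^^^^^^^^^^^^^^^^^^^^^^^^^^^^^^^^^^^^^^^^^^^^^^^^^^^^^^^^^^^^^^^^^^^^^^^^^^^^^^^^^^^^^^^^^^

[... 313 characters left out ...]
/up[c].sum() for c in masks)
                     ~~~^^^^^^^^^^^^^^^^^^^^^^^^^^^^^^^^^^^^^^^^^^^^^^^^^^^^^^^^^^^^^^^^^^^^^^^^^^^^^^^^^^^^^^^^^^^^^^^^^^^^
  File "fit.py", line 18, in <genexpr>
    def f(p): return sum((render(c,parts,p[0]/100,p[1]/100,p[2]*.2,masks[c][1],z0)!=up[c]).sum()/up[c].sum() for c in masks)
                          ~~~~~~^^^^^^^^^^^^^^^^^^^^^^^^^^^^^^^^^^^^^^^^^^^^^^^^^^
  File "fit.py", line 12, in render
    p=(proj(c,P@R.T+[x,y,z0])+.5-[u0,v0])*S-.5
       ~~~~^^^^^^^^^^^^^^^^^^
  File "h.py", line 13, in proj
    p=camera_params(c);T=np.array(p['camera_from_world']);q=(T[:3,:3]@np.atleast_2d(P).T).T+T[:3,3]
ValueError: time passes only in moves, steps and waits
```

```bash
sed -i 's/^def snap/import functools\ncamera_params=functools.lru_cache(camera_params)\ndef snap/' h.py
python3 - <<'E'
from fit import *
ims={c:cv2.imread(f'pics/{c}1.png')[:,:,::-1].copy() for c in('scene','top')}
A=[]
for mk,parts,bx,x0 in((jarmask,JAR,dict(scene=(380,182,428,252),top=(415,270,482,330)),(.503,.188,(-.6,-.2,.2,.6))),(brmask,BR,dict(scene=(322,250,418,320),top=(290,258,375,342)),(.505,.404,(-.3,0,.3)))):
    ms={c:(mk(ims[c],b),b) for c,b in bx.items()}
    for c in ms: print(c,np.round(fit({c:ms[c]},parts,x0),4))
    r=fit(ms,parts,x0);print('both',np.round(r,4));A.append(show('',ms,ims,r,parts))
cv2.imwrite('pics/fit.png',np.vstack(A))
def q(yaw): return [np.cos(yaw/2),np.sin(yaw/2),0,0]
for xy in((.503,.188),(.505,.404)):
  for yaw in np.arange(-3,3.2,.75):
    s=inverse_kinematics([*xy,.2],q(yaw));print(xy,yaw,None if s is None else np.round(s,2))
E
```

```text
scene [0.5038 0.1822 0.2919 0.1787]
top [0.503  0.1872 0.2597 0.0693]
both [0.5029 0.1867 0.2833 0.2718]
scene [ 0.5039  0.4041 -0.1642  0.0862]
top [ 0.5046  0.4068 -0.2174  0.0685]
both [ 0.5042  0.4056 -0.1991  0.1607]
(0.503, 0.188) -3.0 [ 0.48  0.44 -1.09  1.88  0.44  1.09  0.93]
(0.503, 0.188) -2.25 [ 0.57  0.52 -1.24  1.88  0.55  1.14  1.59]
(0.503, 0.188) -1.5 [ 0.57  0.52 -1.24  1.88  0.55  1.14  2.34]
(0.503, 0.188) -0.75 [-1.23  0.32  0.93  1.95 -0.3   1.02 -2.48]
(0.503, 0.188) 0.0 [ 0.35  0.36 -0.92  1.88  0.33  1.06 -2.27]
(0.503, 0.188) 0.75 [ 0.37  0.37 -0.95  1.88  0.35  1.06 -1.54]
(0.503, 0.188) 1.5 [ 0.44  0.41 -1.04  1.88  0.4   1.08 -0.83]
(0.503, 0.188) 2.25 [ 0.47  0.44 -1.09  1.88  0.43  1.09 -0.1 ]
(0.503, 0.188) 3.0 [ 0.49  0.45 -1.11  1.88  0.45  1.1   0.63]
(0.505, 0.404) -3.0 [ 0.04  0.69 -1.1   1.61  0.65  1.25  0.52]
(0.505, 0.404) -2.25 [ 0.1   0.79 -1.25  1.61  0.77  1.32  1.2 ]
(0.505, 0.404) -1.5 [ 0.1   0.79 -1.25  1.61  0.77  1.32  1.95]
(0.505, 0.404) -0.75 [-1.41  0.58  0.93  1.68 -0.51  1.13 -2.66]
(0.505, 0.404) 0.0 [ 0.06  0.73 -1.15  1.61  0.69  1.27 -2.79]
(0.505, 0.404) 0.75 [ 0.02  0.68 -1.08  1.61  0.63  1.23 -2.  ]
(0.505, 0.404) 1.5 [-0.01  0.65 -1.02  1.61  0.58  1.21 -1.22]
(0.505, 0.404) 2.25 [-0.01  0.64 -1.01  1.61  0.57  1.21 -0.47]
(0.505, 0.404) 3.0 [ 0.03  0.69 -1.1   1.61  0.64  1.24  0.24]
```

View pics/fit.png

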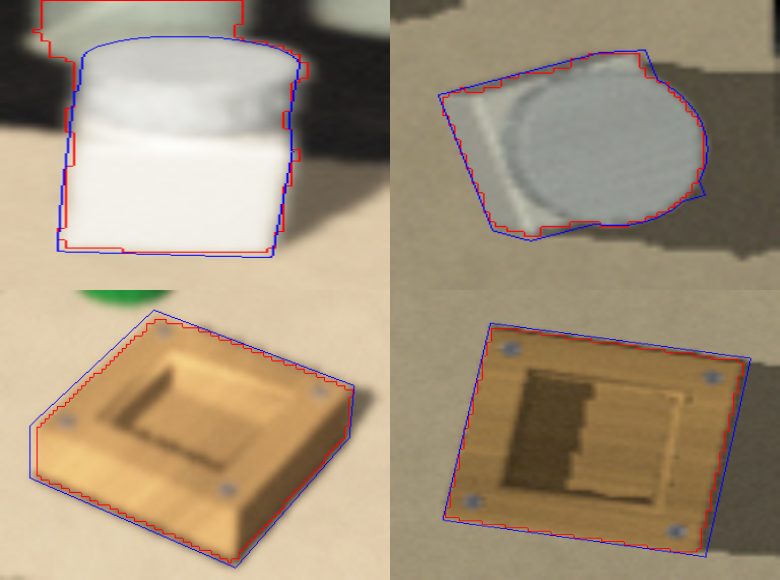

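The overlays agree with both cameras: jar at about (0.503, 0.187, yaw 0.27), brace at about (0.504, 0.406, yaw -0.20). The chosen jar is the white one with the aluminium cap. Next I'll retract, swing across and approach the cap.

```bash
cat >> h.py <<'E'
def q(yaw): return [np.cos(yaw/2),np.sin(yaw/2),0,0]
def st(s=''): print(s,'t',round(read_time_s(),2),'p',np.round(read_eef_pos(),4),'F',np.round(read_ft_force(),1),'M',np.round(read_ft_torque(),2),'gap',round(float(read_finger_gap()),4),'g',np.round(read_grasp_force(),1))
E
python3 - <<'E'
from h import *
move_ptp([.14,-.45,.40],q(.6)); st()
move_ptp([.42,.16,.40],q(1.84)); st()
move_ptp([.503,.187,.19],q(1.84)); st()
print(np.round(read_qpos(),2))
snap('top','t2.png')
movel([.503,.187,.115],speed=.12); st('pre')
movel([.503,.187,.092],speed=.05); st('down')
snap('scene','s2.png')
i=cv2.imread('pics/s2.png')[130:280,320:480];cv2.imwrite('pics/s2c.png',cv2.resize(i,(640,600),interpolation=2))
E
```

```text
t 1.73 p [ 0.1399 -0.4503  0.3992] F [-0.5  0.5  0.4] M [-0.01 -0.02 -0.  ] gap 0.0857 g 0.0
 t 4.12 p [0.4204 0.1586 0.4001] F [-0.8 -0.8  0.3] M [ 0.01 -0.04  0.02] gap 0.0851 g 0.0
 t 5.03 p [0.5039 0.1867 0.1909] F [ 1.  -0.3  0.5] M [-0.   -0.   -0.04] gap 0.0852 g 0.0
[ 0.43  0.42 -1.03  1.89  0.41  1.06 -0.5 ]
pre t 5.85 p [0.5035 0.1873 0.1157] F [-0.4 -0.1  0.8] M [ 0.04  0.01 -0.03] gap 0.0858 g 0.0
down t 6.46 p [0.5028 0.187  0.0917] F [-0.6  1.  -0.4] M [ 0.02 -0.07 -0.01] gap 0.0853 g 0.0
```

View pics/s2c.png

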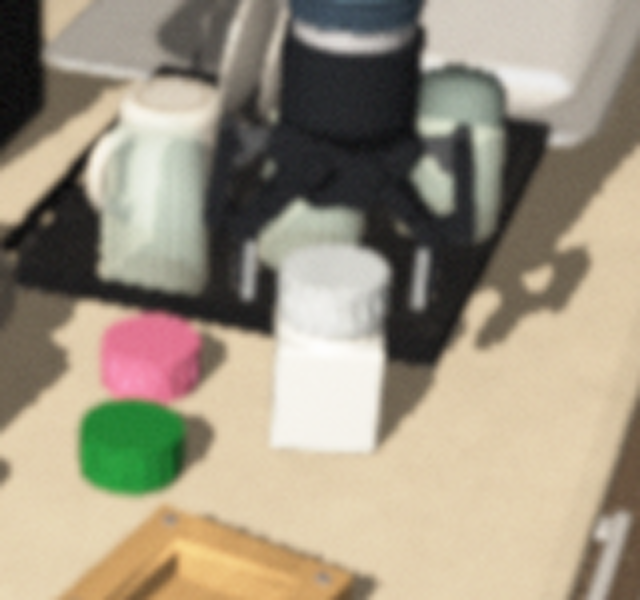

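The open fingers straddle the aluminium cap, with pads at crop (250,270) and (422,280) on either side. Next I'll close on it, lift a little and re-measure.

Run:
```python
from fit import *
movel([.503,.187,.089],speed=.05)
move_gripper(.05,20); st('grip20')
move_gripper(.05,80); st('grip80')
movel([.503,.187,.150],speed=.1); st('lift')
pic={c:snap(c,c+'3.png') for c in('scene','top')}
o=[]
for c in pic:
    p=proj(c,np.array([[.503,.187,.10]]))[0].astype(int);i=pic[c][p[1]-50:p[1]+50,p[0]-65:p[0]+65,::-1];o.append(cv2.resize(i,(390,300),interpolation=2))
cv2.imwrite('pics/l3.png',np.hstack(o))
```

```text
grip20 t 7.12 p [0.5032 0.1871 0.0893] F [-0.7  0.6  2.1] M [-0.06  0.09 -0.  ] gap 0.0587 g 21.7
grip80 t 7.33 p [0.5032 0.1871 0.0896] F [-0.4 -0.6  5.8] M [-0.24  0.36 -0.02] gap 0.0578 g 84.1
lift t 8.09 p [0.5027 0.1866 0.1498] F [ 0.7  0.3 -4.4] M [-0.   -0.02 -0.02] gap 0.0576 g 86.4
```

View pics/l3.png

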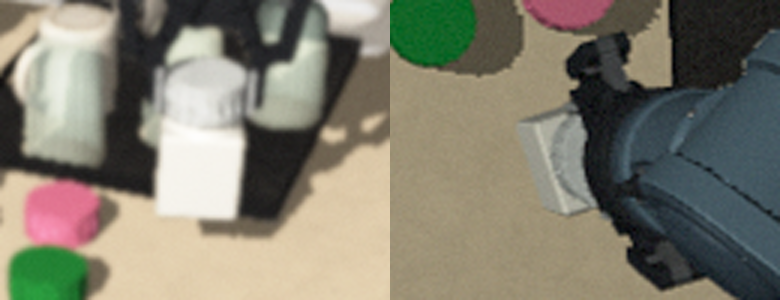

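The jar came up upright with the cap at about 0.45 kg. Next I'll carry it above the brace, turned by -0.47, and measure its yaw and position against the pocket.

Run:
```python
from fit import *
movel([.5043,.406,.150],q(1.37),speed=.15); st('hover')
print(np.round(read_qpos(),2))
pic={c:snap(c,c+'4.png') for c in('scene','top')}
z0=.060;x,y,a=.5043,.406,-.2
o=[]
for c in pic:
    p=proj(c,np.array([[x,y,z0+.03]]))[0].astype(int);u0,v0=p-[52,40]
    i=cv2.resize(pic[c][v0:v0+80,u0:u0+104,::-1],None,fx=3.75,fy=3.75,interpolation=2)
    R=np.array([[np.cos(a),-np.sin(a),0],[np.sin(a),np.cos(a),0],[0,0,1]])
    for s,h,col in((.06,z0,(255,0,0)),(.06,z0+.068,(255,0,0)),(.116,.032,(0,160,0))):
        k=(proj(c,sq(s,h)@R.T+[x,y,0])-[u0,v0]+.5)*3.75
        cv2.polylines(i,[np.round(k).astype(np.int32)],True,col,1)
    o.append(i)
cv2.imwrite('pics/l4.png',np.hstack(o))
```

```text
hover t 9.8 p [0.5047 0.4047 0.1496] F [-0.5  0.1 -5.1] M [ 0.03 -0.01  0.02] gap 0.0573 g 86.5
[-0.13  0.63 -0.82  1.65  0.51  1.09 -1.31]
```

View pics/l4.png

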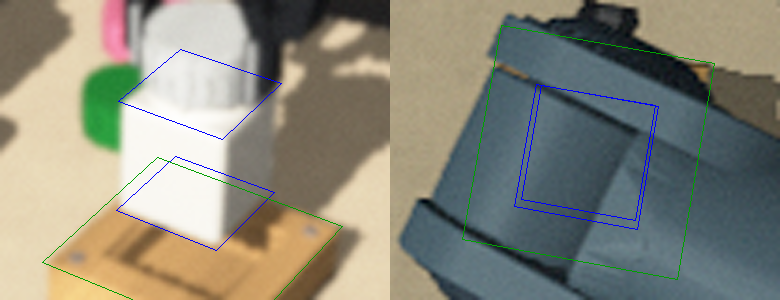

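Front edge at crop x≈222 against a predicted 217, and the bottom corner at y≈240 against 250: the jar is close, slightly farther from the scene camera. I'll quantify that.

Run:
```python
from fit import *
im=cv2.imread('pics/scene4.png')[:,:,::-1].copy()
c='scene';p=proj(c,np.array([[.5043,.406,.09]]))[0].astype(int);u0,v0=p-[52,40]
# body region: white, below cap: rows between
b=(u0+26,v0+22,u0+80,v0+74)
h=cv2.cvtColor(im[b[1]:b[3],b[0]:b[2]],cv2.COLOR_RGB2HSV)
m=fillm(biggest((h[...,1]<45)&(h[...,2]>105)))
for r in range(6): m[r]=0
up=cv2.resize(m,None,fx=S,fy=S,interpolation=0)
BODY=[np.r_[sq(.06,0),sq(.06,.068)],circ(.059,.085)]
from scipy.optimize import minimize
def f(p,z0):
    r=render(c,BODY,p[0]/100,p[1]/100,p[2]*.2,b,z0);w=np.ones_like(r);w[:9*S]=0  # ignore cap zone rows
    return ((r!=up)*w).sum()/up.sum()
for z0 in(.057,.060,.063):
    best=min((minimize(f,[50.43,40.47,a/.2],args=(z0,),method='Nelder-Mead',options=dict(initial_simplex=np.array([[50.43,40.47,a/.2]]*4)+np.array([[0,0,0],[.8,0,0],[0,.8,0],[.3,.3,.6]]))) for a in(-.35,-.2,-.05)),key=lambda r:r.fun)
    print(z0,best.x[:2]/100,best.x[2]*.2,best.fun)
i=cv2.resize(im[b[1]:b[3],b[0]:b[2],::-1],None,fx=10,fy=10,interpolation=2)
cs,_=cv2.findContours(cv2.resize(m,None,fx=10,fy=10,interpolation=0),0,1);cv2.drawContours(i,cs,-1,(0,0,255),1)
R=lambda a:np.array([[np.cos(a),-np.sin(a),0],[np.sin(a),np.cos(a),0],[0,0,1]])
for (x,y,a,z0,col) in((best.x[0]/100,best.x[1]/100,best.x[2]*.2,.063,(255,0,0)),(.5047,.4047,-.2,.0597,(0,200,0))):
    for hh in(0,.068): cv2.polylines(i,[np.round((proj(c,sq(.06,z0+hh)@R(a).T+[x,y,0])-b[:2]+.5)*10).astype(np.int32)],True,col,1)
cv2.imwrite('pics/c4.png',i)
```

```text
0.057 [0.50750108 0.39800033] -0.17239152784718406 0.031544348508634225
0.06 [0.50627024 0.4015418 ] -0.16937981552252893 0.03321232339089482
0.063 [0.50502124 0.40550223] -0.1498846868271871 0.03546899529042386
```

View pics/c4.png

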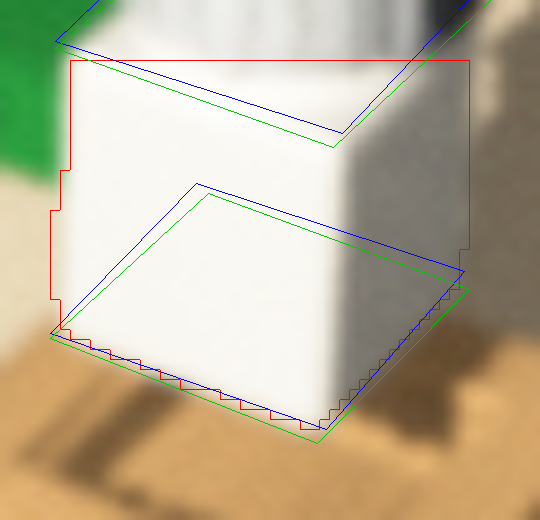

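Measured offsets are a few mm and the jar and brace yaws agree within the same camera, well inside the chamfer's catch. Lowering with force watch.

Run:
```python
from h import *
x,y=.5036,.4072
movel([x,y,.127],q(1.37),speed=.1); st()
z=.127
while z>.0985:
    z-=.0025; movel([x,y,z],speed=.04); F=read_ft_force()
    print(round(z,4),np.round(F,1),np.round(read_eef_pos(),4))
    if F[2]>14 : break
st('end')
```

```text
t 10.28 p [0.5026 0.4061 0.1251] F [ 0.1 -1.2 -4. ] M [ 0.03 -0.02 -0.02] gap 0.0572 g 86.4
0.1245 [-0.2 -0.2 -3.6] [0.5037 0.4074 0.1246]
0.122 [-0.3  0.2 -4. ] [0.5036 0.4071 0.1219]
0.1195 [ 0.3  0.1 -5.4] [0.5035 0.407  0.1192]
0.117 [ 0.6  0.  -4.2] [0.5035 0.407  0.1167]
0.1145 [ 0.6 -1.  -4.9] [0.5035 0.407  0.1142]
0.112 [-0.5 -0.8 -4.4] [0.5035 0.407  0.1117]
0.1095 [-0.4 -0.2 -4.9] [0.5035 0.407  0.1092]
0.107 [ 0.5  0.9 -4.6] [0.5035 0.407  0.1067]
0.1045 [ 0.7 -0.8 -5. ] [0.5035 0.407  0.1042]
0.102 [-0.   0.5 -4.2] [0.5035 0.407  0.1017]
0.0995 [-0.1 -0.5  0.1] [0.5042 0.4081 0.1005]
0.097 [-1.2 -2.3  6.5] [0.5044 0.4083 0.0996]
end t 13.28 p [0.5044 0.4083 0.0996] F [-1.2 -2.3  6.5] M [-0.38  0.33 -0.01] gap 0.0577 g 87.7
```

Seated: height matches the pocket floor (TCP 0.0996). Hold briefly, then unscrew anticlockwise in steps watching the moment.

Run:
```python
from h import *
x,y,_=read_eef_pos(); x-=.0004;y-=.0005
movel([x,y,.098],speed=.04); pause(.4); st('seated')
for k in range(1,12):
    movel([x,y,.098],q(1.37+k*.1),speed=.03)
    r=read_tcp_rot();print(k,'yaw',round(2*np.arctan2(r[1],r[0]),3),'F',np.round(read_ft_force(),1),'M',np.round(read_ft_torque(),2),np.round(read_eef_pos(),4),round(read_time_s(),1))
st()
for c in('scene','top'): snap(c,c+'5.png')
i=cv2.imread('pics/scene5.png');p=proj('scene',np.array([[x,y,.05]]))[0].astype(int);cv2.imwrite('pics/c5.png',cv2.resize(i[p[1]-50:p[1]+50,p[0]-60:p[0]+60],(720,600),interpolation=2))
```

```text
seated t 13.93 p [0.5044 0.4082 0.0997] F [-0.8 -2.4  5.8] M [-0.45  0.4  -0.01] gap 0.0576 g 87.4
1 yaw 1.469 F [-2.3 -4.   7.5] M [-0.74  0.5  -0.13] [0.5045 0.4075 0.0997] 14.2
2 yaw 1.569 F [-2.6 -3.8  7.4] M [-0.79  0.48 -0.1 ] [0.5044 0.4074 0.0997] 14.4
3 yaw 1.669 F [-1.6 -4.5  7.7] M [-0.79  0.5  -0.06] [0.5044 0.4074 0.0997] 14.7
4 yaw 1.769 F [-2.5 -3.3  7.9] M [-0.75  0.5  -0.05] [0.5043 0.4074 0.0997] 14.9
5 yaw 1.869 F [-2.4 -3.5  7.1] M [-0.85  0.56 -0.05] [0.5043 0.4073 0.0996] 15.2
6 yaw 1.969 F [-2.8 -3.9  9.1] M [-0.85  0.56 -0.08] [0.5042 0.4073 0.0997] 15.4
7 yaw 2.069 F [-1.3 -3.4  9.2] M [-0.86  0.6  -0.04] [0.5042 0.4073 0.0996] 15.7
8 yaw 2.169 F [-2.7 -4.3  8.9] M [-0.93  0.58 -0.11] [0.5041 0.4073 0.0996] 15.9
9 yaw 2.269 F [-2.7 -4.1  9.1] M [-0.89  0.57 -0.08] [0.5041 0.4072 0.0996] 16.2
10 yaw 2.369 F [-2.1 -4.2  9.6] M [-0.91  0.6  -0.05] [0.504  0.4072 0.0996] 16.4
11 yaw 2.469 F [-2.4 -4.5  9.6] M [-0.96  0.62 -0.08] [0.504  0.4071 0.0996] 16.7
 t 16.68 p [0.504  0.4071 0.0996] F [-2.4 -4.5  9.6] M [-0.96  0.62 -0.08] gap 0.0578 g 87.8
```

View pics/c5.png

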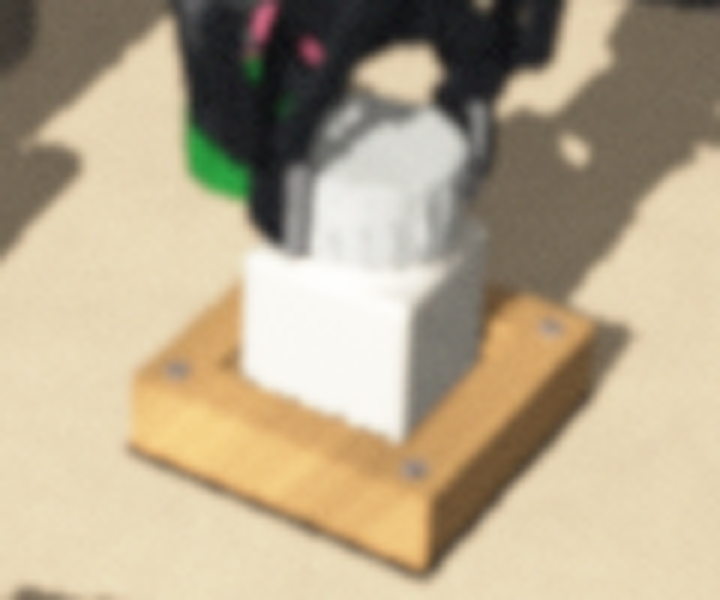

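Jar stays square in the block, but the moment was small; I'll check the seating depth against a projected model of the seated jar.

Run:
```python
from fit import *
im=cv2.imread('pics/scene5.png');c='scene';x,y=.5042,.4068
p=proj(c,np.array([[x,y,.05]]))[0].astype(int);b=p-[45,38];s=8
R=lambda a:np.array([[np.cos(a),-np.sin(a),0],[np.sin(a),np.cos(a),0],[0,0,1]])
i=cv2.resize(im[b[1]:b[1]+75,b[0]:b[0]+92],None,fx=s,fy=s,interpolation=2)
def pl(P,col,a=-.18): cv2.polylines(i,[np.round((proj(c,P@R(a).T+[x,y,0])-b+.5)*s).astype(np.int32)],True,col,1)
pl(sq(.116,.032),(0,160,0));pl(sq(.116,0),(0,160,0));pl(sq(.072,.032),(0,0,255))
pl(sq(.06,.078),(255,0,0));pl(circ(.059,.086),(255,0,0));pl(circ(.059,.115),(255,0,0))
cv2.imwrite('pics/c5b.png',i)
```

```text
(no output)
```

View pics/c5b.png

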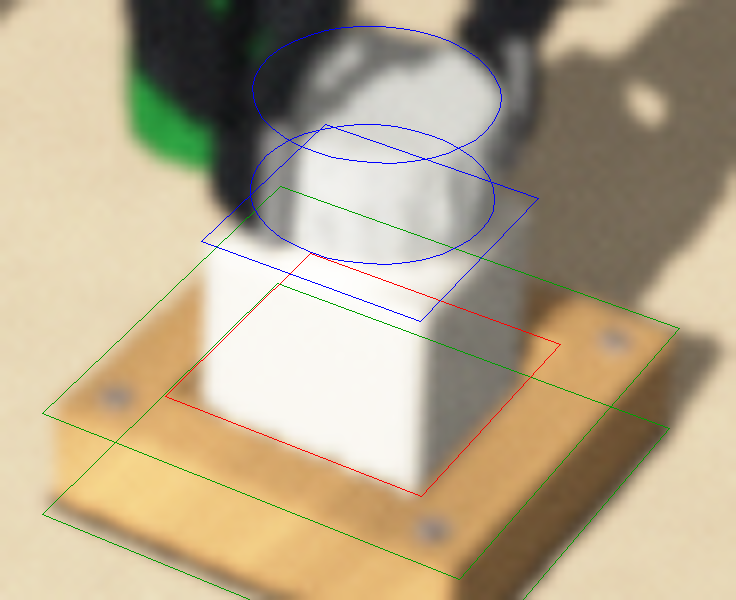

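The model overlay matches (shoulder corner at (420,320)), so the jar is home. Next I'll lift slowly while watching the weight: cap only is about -0.6 N, the whole jar about -5 N.

Run:
```python
from h import *
x,y,z0=read_eef_pos()
pause(.2)
for dz in (.001,.002,.004,.006,.009,.013):
    movel([x,y,z0+dz],speed=.03); pause(.1)
    F=np.mean([read_ft_force() for _ in range(3)],0);print(dz,np.round(F,1),np.round(read_eef_pos(),4))
    if F[2]<-3: print('STUCK');break
st()
snap('scene','scene6.png')
i=cv2.imread('pics/scene6.png');p=proj('scene',np.array([[x,y,.06]]))[0].astype(int);cv2.imwrite('pics/c6.png',cv2.resize(i[p[1]-50:p[1]+50,p[0]-60:p[0]+60],(720,600),interpolation=2))
```

```text
0.001 [-1.2 -1.   1.8] [0.5041 0.4073 0.1006]
0.002 [ 0.4  0.6 -2.8] [0.504  0.4071 0.1013]
0.004 [ 0.2 -0.1 -0.6] [0.5041 0.4073 0.1039]
0.006 [ 0.5  0.1 -1. ] [0.5043 0.4071 0.1058]
0.009 [-0.5  0.3 -0.3] [0.5041 0.4071 0.1087]
0.013 [ 0.1 -0.6 -0.4] [0.5041 0.4072 0.1127]
 t 19.12 p [0.5041 0.4072 0.1127] F [ 0.1 -0.6 -0.4] M [0.   0.04 0.03] gap 0.0575 g 86.8
```

Only the cap's weight is on the gripper, so the cap is free. Next I'll lift to 20 mm above the mouth (cap z 0.115 in the jar frame) and check.

Run:
```python
from h import *
x,y=.5041,.4072
movel([x,y,.1387],speed=.05); pause(.5); st()
snap('scene','scene7.png')
i=cv2.imread('pics/scene7.png');p=proj('scene',np.array([[x,y,.07]]))[0].astype(int);cv2.imwrite('pics/c7.png',cv2.resize(i[p[1]-50:p[1]+50,p[0]-60:p[0]+60],(720,600),interpolation=2))
```

```text
t 20.34 p [0.504  0.4072 0.1386] F [-0.3  0.  -0.3] M [0.06 0.01 0.  ] gap 0.0575 g 86.8
```

View pics/c7.png

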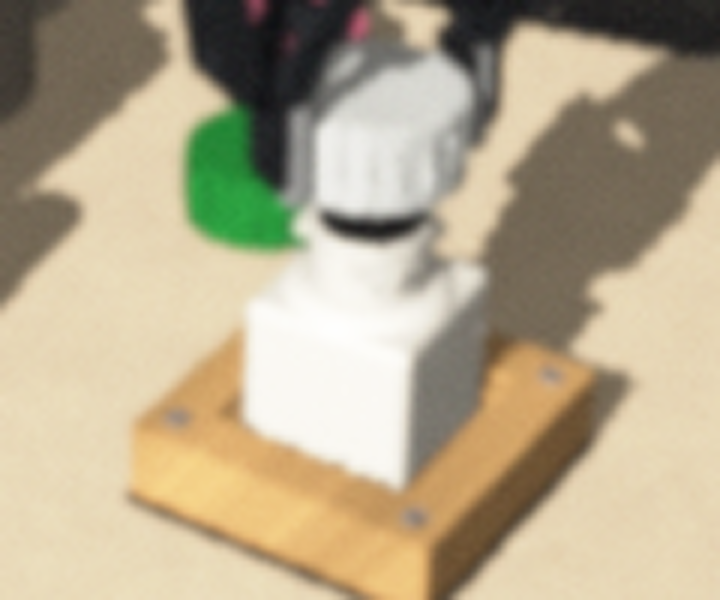

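The jar stands upright in the pocket at (370,390). The open neck shows at (370,260) and the cap is held level above it at (390,140), touching nothing. Handing in.

```bash
python3 -c "
from bench import *
print(sign_off())"
```

```text
the job is handed in; nothing more can be done
None
```

I handed the job in at about 20 s: the jar is seated in the smaller brace, and its cap is unscrewed and held level about 2 cm above the mouth. `sign_off()` returned no verdict, and the disc angle could not be read directly; the cap turned about 1.1 rad and lifted off freely.

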